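Open the worn combination lock of the watch strongbox

ROBOT

A 6-joint arm with a two-finger parallel gripper is mounted at the origin on a cart in front of the work surface, level with it; the furniture and walls round the work are solid. World frame = base frame: x ahead of the robot, y to its left, z up, the work surface at z = 0. Lengths are in m, angles in degrees, forces in N, time in s.
With the tool pointing down it reaches from about 0.4 to 0.825 m from the base axis. Payload 7 kg.
Tool frame: the origin (TCP) lies on the centre line of the jaws, within the pads' length; the fingertips stand 19 mm ahead of it and the grasp point (between the pads) is the TCP; z points along the fingers, y is the line along which they close (so a half turn about z gives the same grasp; the last joint's range is limited). The gripper opens to 88 mm and grips with 3 to 60 N. Pads are 19 mm wide; open, the fingers measure 130 mm over their backs; the gripper's body (78 mm by 193 mm) begins 47 mm behind the grasp point.
Start: joints at [87.554, 20.546, 0.682, 0, -70.136, -16.507], TCP at [0.219, 0.638, 0.246] pointing down, gripper open.
Joint ranges: [-176.03, 176.03], [-82.01, 121.73], [-58.28, 71.71], [-173.87, 95.51], [-174.79, -0.11], [-173.66, 173.66]. Speed limits (degrees/s): [136.94, 136.94, 172.46, 180, 180, 180].

INTERFACE

Orientations are given as [roll, pitch, yaw] about the fixed x, y, z axes, in that order (R = Rz(yaw) Ry(pitch) Rx(roll)).
In Python, from plant import * gives the robot as it stands. The module is installed in compiled form; this text tells all that it offers.
- The arm moves only by the tool play_rows, never from a script. Its argument "deltas" is a list of rows, each a list of 6 numbers: the shift along the world's x, y, z scaled (see below), then the turn, a rotation vector about the world's x, y, z scaled (see below). A call has 1 to 10 rows; each row shifts and turns the commanded pose from where the row before left it; what a row does not reach is not made up. The controller multiplies each number of a shift by 800 mm and each number of a turn by 180 degrees. A row lasts 1/10 s, in which the tool goes at most 50 mm and 8.59 degrees, less where a joint would pass 70% of its speed; a pose out of reach is approached as far as the arm can. A call with a number of a shift or a turn outside -1 to 1 is refused whole. A call with a gripper value outside its range is refused whole. "gripper" is the gripper command: -1 is shut, 1 is fully open, values between are in proportion, set as the call begins (left out, the last holds). The fingers move at their own pace and stop on an object; the grip force is fixed at half the most. Time passes only in rows, so rows that do not move let the fingers close. It gives the time, the measured TCP pose, the force, the opening and the grip force at its end, in the units of the state.
- get_obs(): the state, without advancing time (a new reading comes with each control period).
- snapshot(name): name is "scene" or "top"; returns (picture, depth): 480x640x3 uint8, blue, green, red; 480x640 float32, m along the optical axis (not along the pixel's ray), 0 where there is no reading.
- camera_model(name): a dict with "fx", "fy", "cx", "cy" (pixels), "world_to_cam" (4x4, takes a point from world to camera coordinates). Camera axes: x right, y down, z forward; pixel columns grow to the right and rows downward; lengths in m; the calibration is good to about 2 mm. A picture is of the moment at which its call begins. camera_model takes no time and is no camera call.
- close_job(): hands the job in; it is judged then, once.
The state is a dict: "clock": time; "joint_pos": joint angles; "qvel": joint speeds; "tau": joint torques, N m; "tool_pos": TCP position; "orientation": TCP orientation; "force": force on the tool from outside, world axes, zero at the start; "moment": the same for the moment, N m; "opening": finger opening in m; "gripper_force": force on a finger pad.
Only numpy, scipy, OpenCV 4.12 (cv2) and the standard library are available. Lean on these libraries where they do the work, as an engineer would, in place of code of your own. Each camera call takes 0.05 s, during which the arm holds its last target. There are 200 camera calls.

TASK

Unlock the small green strongbox. The dial's ring is marked like a clock face, the broad orange mark being 12: turn the dial left (anticlockwise) until its pointer is at 10 without overrunning it and pause there, then turn it right towards 1 and, pressing lightly, feel round there for the worn lock's gate, push the dial all the way in, and draw the brass-handled bolt fully away from the dial. Do not force the dial or the bolt, and leave the other things on the bench where they are.

Things in the scene. Friction and masses are not known exactly. Their poses are not given: they have to be found in the camera images.
- lockbox: green steel strongbox fixed to the bench, 140 x 240 x 60 mm (x, y, z); origin at the centre of its underside, z up, x towards its far side (hinge knuckles), top face at z 60. The dial stands on its +y half, the bolt on its -y half.
- dial_mount: black numbered ring of the dial, 82 mm across, 4 mm high, fixed on the strongbox at x 0, y +50 mm in its frame; origin on the dial axis in the plane of the box top. 12 marks every 30 degrees (0.524 rad), numbered clockwise from above like a clock; the broad orange mark is 12 and lies in the +x direction, the others are white.
- dial_grip (a point): point on the dial axis in its bar grip, 34 mm above the box top while the dial is out; x axis points along the bar to the pointer. The dial is an aluminium disc 57 mm across (13 to 19 mm above the box top) with an upright black bar 44 mm long, 12 mm thick, up to 44 mm above the box top. Pointer: white line on one half of the bar, red dash on the disc.
- dial (a joint): angle of the dial, rad, positive to the left (anticlockwise from above); 0 = pointer at 12, +1.047 = pointer at 10, -0.524 = pointer at 1; end stops at +-1.5. It turns with a friction of 0.05 N m and stays where it is left.
- dial_sink (a joint): how far the dial is pushed in (down), m: 0 = out, 0.008 = all the way in. About 3 N friction; stays where left. Off the gate, a pin under the dial meets a hidden sprung ring after 1 mm, which yields 3 mm more (2 N rising to 8 N, plus the friction) and is then rigid. The bolt is free only with the dial in by 6 mm or more; the drawn bolt keeps the dial in.
- bolt (a joint): travel of the bolt, m, 0 = shot (locked), 0.025 = fully drawn; it slides in the strongbox's -y direction, away from the dial, with 2.5 N friction, and stays where it is left.
- bolt_grip (a point): point on the centre line of the bolt's upright brass tab, 33 mm above the box top; the tab is 24 mm in the strongbox's x, 12 mm in its y, and reaches from 5 to 43 mm above the box top; dark steel guides 13 mm high stand 19 mm towards the dial from it and, while the bolt is shot, 20 mm beyond it.
- eye_loupe: loose black eye loupe, 36 mm across, 39 mm high, a bystander; origin at its underside.
- wheel_tin: loose grey round parts tin, 39 mm across, 22 mm high, a bystander; origin at its underside.
- brown_tin: loose brown round parts tin, 36 mm across, 20 mm high, a bystander; origin at its underside.
- brass_ring: loose brass case ring, 30 mm across, 19 mm high, a bystander; origin at its underside.
- mark_one (a point): centre of the white mark of number 1, 34.5 mm from the dial axis. The gate, a hidden slot in the sprung ring that lets the dial sink fully, is met with the pointer anywhere within 0.22 rad either side of 1 (wear), with 0.09 rad of play either way. Turning with the pin held lightly down, one feels the push-back fall away, then the slot's wall stopping the dial.

How it is judged (in metres and radians):
On the way, in this order (a step that is already met when the one before it is completed fails the run):
1. the dial is turned left to 10 and rests there (within 0.12 rad for 0.3 s), not pushed in (value of joint dial between 0.927 and 1.167 rad and value of joint dial_sink below 0.005 m), for 0.3 s.
2. the dial, turned right to the gate near 1, is pushed all the way in (value of joint dial_sink above 0.0065 m and value of joint dial below -0.15 rad and value of joint bolt below 0.008 m), for 0.2 s.
At the end, for the whole second after the job is handed in: The dial is still pushed in (more than 6.2 mm of 8) at the gate near 1, and the bolt is drawn to within 4 mm of its full 25 mm travel (value of joint bolt above 0.021 m and value of joint dial_sink above 0.0062 m and value of joint dial between -0.9 and -0.15 rad); the robot touches nothing.
It fails at once if the pointer overruns 10 by more than half a number (0.26 rad) (value of joint dial above 1.31 rad).
It fails at once if the dial is forced: its pin or flange bears on the lock's ring, gate walls or bolt with more than 22 N (contact force between dial_mount and lockbox above 22 N).
It fails at once if a bystander is moved more than 25 mm (distance of any of eye_loupe, wheel_tin, brown_tin, brass_ring from where it was at the start of the episode above 0.025 m).
It also fails if it takes over 64 s, if anything falls off the work surface, if the arm or the gripper's body presses on something with over 40 N, if the wrist force passes 120 N, or if a joint passes its speed limit or range.

## Working session

There is one attempt and no reset: what is moved stays moved. The work goes in short steps, Python scripts to look and compute and a tool call to move; the robot and the scene stay as the last step left them, time stands still between calls to the robot, and variables do not carry over. Pictures are saved under pics/ and viewed, at most 13 in all, crops included, and the job is handed in when it is done.

Besides the shell and the picture viewer there is one more tool, called as name([rows], argument=value, ...), one row to a line, values as JSON. play_rows: Moves the arm, as the interface text tells. Its arguments: {"type":"object","properties":{"deltas":{"type":"array","items":{"type":"array","items":{"type":"number","minimum":-1,"maximum":1}}},"gripper":{"type":"number"}},"required":["deltas"]}

```bash
mkdir -p pics; python3 - <<'E'
from plant import *
import cv2,numpy as np,pickle
o=get_obs();print(o)
d={}
for n in("scene","top"):
    p,z=snapshot(n);cv2.imwrite(f"pics/{n}0.png",p);d[n]=(p,z,camera_model(n));print(n,camera_model(n))
pickle.dump(d,open("d0.pkl","wb"))
E
```

```text
{'clock': 0.0, 'joint_pos': array([ 8.75541003e+01,  2.05926964e+01,  6.32321101e-01, -2.01703729e-02,
       -7.01352743e+01, -1.65056325e+01]), 'qvel': array([ 0.09211868, -0.01111305, -0.02109204, -0.0009138 , -0.03061114,
       -0.05513748]), 'tau': array([ 9.17509860e-04, -5.82721531e+01,  2.93050039e+01,  6.99746042e+00,
        6.99714728e-03, -1.45507329e-04]), 'tool_pos': array([0.21910614, 0.6379554 , 0.24459723]), 'orientation': array([ 1.79902905e+02, -8.99780701e-03, -1.89583944e+01]), 'force': array([-0.23566685,  0.63017568,  0.15496157]), 'moment': array([-0.00711088,  0.01686125,  0.01043634]), 'gripper_force': 0.0, 'opening': 0.08768452023284629}
scene {'fx': 613.55614620675, 'fy': 613.55614620675, 'cx': 314.2736078689507, 'cy': 238.00844531789784, 'world_to_cam': array([[ 0.90296481, -0.42939781,  0.01649473, -0.47758363],
       [-0.22760596, -0.5104776 , -0.82922141,  0.21227861],
       [ 0.36448605,  0.74500345, -0.55867681,  1.06749336],
       [ 0.        ,  0.        ,  0.        ,  1.        ]])}
top {'fx': 558.1399942730604, 'fy': 558.1399942730604, 'cx': 319.74925385634856, 'cy': 245.83606432821878, 'world_to_cam': array([[ 0.00981458, -0.99968519, -0.02309119,  0.03283216],
       [-0.98822066, -0.00617001, -0.15291131,  0.56716534],
       [ 0.15272069,  0.02431995, -0.98797011,  1.05498069],
       [ 0.        ,  0.        ,  0.        ,  1.        ]])}
```

View pics/top0.png

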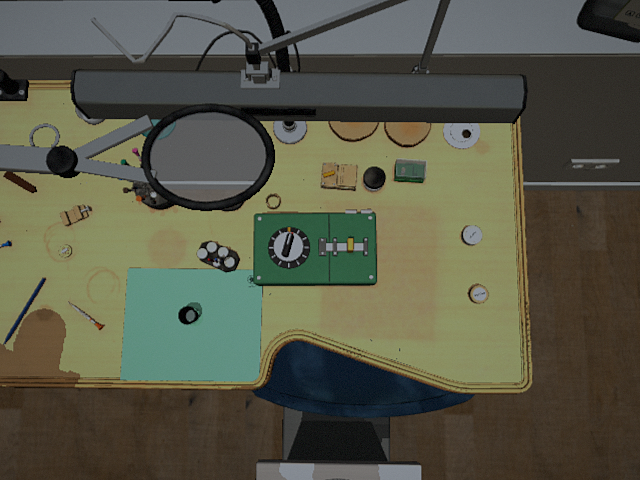

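View pics/scene0.png

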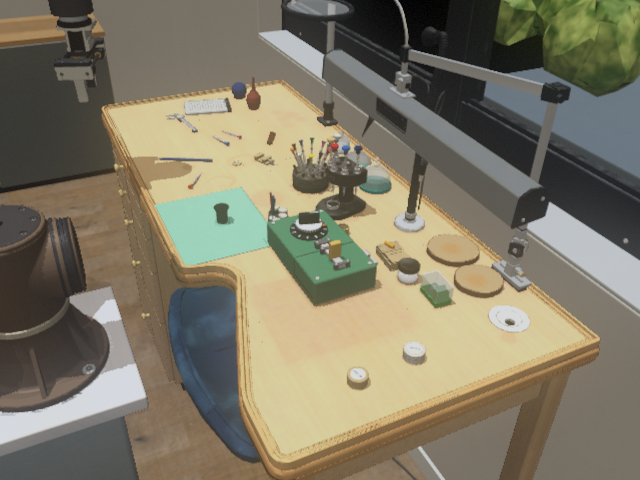

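The top view shows the box at px (255–377, 212–285), the dial at (289,246) with its pointer near 12, and the brass tab at (350,244). The lamp and magnifier lie at the back left. The scene view agrees.

```bash
cat > h.py <<'E'
import numpy as np,cv2
def ray(m,u,v,z):
    T=m["world_to_cam"];R=T[:3,:3];c=-R.T@T[:3,3]
    d=R.T@np.array([(u-m["cx"])/m["fx"],(v-m["cy"])/m["fy"],1]);return c+d*(z-c[2])/d[2]
def pt(m,z,u,v):
    T=m["world_to_cam"];R=T[:3,:3];Z=z[int(v),int(u)]
    return R.T@(np.array([(u-m["cx"])/m["fx"]*Z,(v-m["cy"])/m["fy"]*Z,Z])-T[:3,3])
def proj(m,p):
    q=m["world_to_cam"]@np.append(p,1);return np.array([m["cx"]+m["fx"]*q[0]/q[2],m["cy"]+m["fy"]*q[1]/q[2]])
E
python3 - <<'E'
import pickle;from h import *
np.set_printoptions(precision=4,suppress=True)
d=pickle.load(open("d0.pkl","rb"));p,z,m=d["top"]
hsv=cv2.cvtColor(p,cv2.COLOR_BGR2HSV)
roi=np.zeros(z.shape,np.uint8);roi[205:292,248:384]=1
g=cv2.inRange(hsv,(55,90,30),(85,255,160))*roi
g=cv2.morphologyEx(g,cv2.MORPH_OPEN,np.ones((3,3)))
c=max(cv2.findContours(g,0,2)[0],key=cv2.contourArea)
r=cv2.minAreaRect(c);b=cv2.boxPoints(r);print(r)
W=np.array([ray(m,u,v,.06) for u,v in b]);print(W,W.mean(0))
print([np.linalg.norm(W[i]-W[i-1]) for i in range(4)])
for n,(lo,hi) in {"orange":((8,150,120),(22,255,255)),"brass":((18,90,120),(32,255,255)),"red":((172,120,80),(180,255,255))}.items():
    k=cv2.inRange(hsv,lo,hi)*roi;N,_,s,ce=cv2.connectedComponentsWithStats(k)
    for i in range(1,N):
        if s[i,4]>3 : print(n,s[i],ce[i],ray(m,*ce[i],.064),ray(m,*ce[i],.103))
for q in [(207,110),(150,157),(265,157),(290,90),(290,112),(450,112),(60,160),(374,178),(345,175),(410,170),(218,255),(274,201),(289,130)]: print(q,pt(m,z,*q))
cv2.imwrite("pics/c0.png",cv2.resize(p[205:292,248:384],None,fx=5.5,fy=5.5,interpolation=cv2.INTER_CUBIC))
E
```

```text
((314.5, 248.0), (122.99998474121094, 69.99998474121094), -0.0)
[[ 0.4912  0.1648  0.06  ]
 [ 0.6288  0.1687  0.06  ]
 [ 0.63   -0.0723  0.06  ]
 [ 0.493  -0.0715  0.06  ]] [0.5608 0.0475 0.06  ]
[np.float64(0.2363555099436281), np.float64(0.13768260186723674), np.float64(0.24099020798767226), np.float64(0.1369524694424158)]
orange [288 227   2   5   9] [288.5556 228.7778] [0.597  0.0979 0.064 ] [0.5897 0.0947 0.103 ]
orange [348 238   5   2   6] [350.3333 238.3333] [ 0.5788 -0.0221  0.064 ] [ 0.5723 -0.0209  0.103 ]
brass [278 205   3   4   6] [279.1667 206.6667] [0.6409 0.1171 0.064 ] [0.632  0.1132 0.103 ]
brass [325 205  47   7 166] [345.759  207.1928] [ 0.6404 -0.0131  0.064 ] [ 0.6316 -0.0123  0.103 ]
brass [376 205   8   6  25] [379.88 207.04] [ 0.641  -0.0796  0.064 ] [ 0.6322 -0.0763  0.103 ]
brass [262 211  14   2  14] [268.5    211.3571] [0.6314 0.1378 0.064 ] [0.6229 0.1332 0.103 ]
brass [279 211  19   1  19] [288. 211.] [0.6323 0.0996 0.064 ] [0.6238 0.0964 0.103 ]
brass [376 216   4   4  10] [377.  217.7] [ 0.6198 -0.0738  0.064 ] [ 0.6117 -0.0707  0.103 ]
brass [377 22
[... 804 characters left out ...]
1.1429 286.5714] [0.4843 0.1292 0.064 ] [0.4812 0.1249 0.103 ]
brass [281 286  60   6 132] [314.4621 286.9167] [0.4843 0.0462 0.064 ] [0.4812 0.0449 0.103 ]
brass [380 286   4   6  11] [382. 289.] [ 0.4813 -0.0825  0.064 ] [ 0.4783 -0.0791  0.103 ]
(207, 110) [0.6577 0.1612 0.5043]
(150, 157) [0.6008 0.227  0.5013]
(265, 157) [0.6009 0.0913 0.5017]
(290, 90) [0.7652 0.0785 0.3223]
(290, 112) [0.7424 0.0804 0.2916]
(450, 112) [ 0.7445 -0.1722  0.2865]
(60, 160) [0.5933 0.3282 0.5124]
(374, 178) [ 0.7066 -0.0703  0.0383]
(345, 175) [ 0.7177 -0.0124  0.0208]
(410, 170) [ 0.7227 -0.1424  0.0409]
(218, 255) [0.5519 0.245  0.0105]
(274, 201) [0.6668 0.1342 0.0026]
(289, 130) [0.8153 0.1047 0.0171]
```

View pics/c0.png

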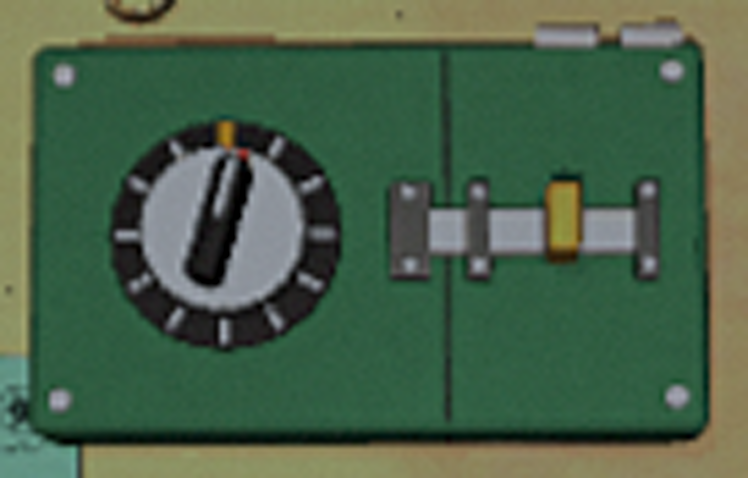

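The crop shows the ring centred at about image px (289,247.7) and the pointer about 15° clockwise of 12. The dial axis is therefore about (0.5615, 0.0975), with the tab at (0.562, -0.0205). I'll move above the dial now.

play_rows([
  [0.033,-0.052,-0.006,0,0,0],
  [0.033,-0.052,-0.006,0,0,0],
  [0.033,-0.052,-0.006,0,0,0],
  [0.033,-0.052,-0.006,0,0,0],
  [0.033,-0.052,-0.006,0,0,0],
  [0.033,-0.052,-0.006,0,0,0],
  [0.033,-0.052,-0.006,0,0,0],
  [0.033,-0.052,-0.006,0,0,0],
  [0.033,-0.052,-0.006,0,0,0],
  [0.033,-0.052,-0.006,0,0,0],
], gripper=0.0)

```text
clock: 1.1
tool_pos: [0.4838, 0.2205, 0.1974]
orientation: [-180.0, 0.0, -18.9]
force: [1.1, 1.1, -1.1]
opening: 0.0441
gripper_force: 0.0
```

```bash
python3 - <<'E'
from plant import *
import cv2
o=get_obs();print(o['clock'],o['joint_pos'],o['tool_pos'],o['orientation'],o['opening'],o['force'])
p,z=snapshot("scene");cv2.imwrite("pics/s1.png",p)
E
```

```text
1.1 [ 4.56456987e+01  9.26759922e+00 -2.13475719e+01 -3.85508546e-03
 -5.93790833e+01  2.54216956e+01] [0.48380277 0.22050638 0.19739793] [-1.79993387e+02  5.30078583e-04 -1.89345691e+01] 0.04409115118582854 [ 1.0863908   1.12123922 -1.12921525]
```

View pics/s1.png

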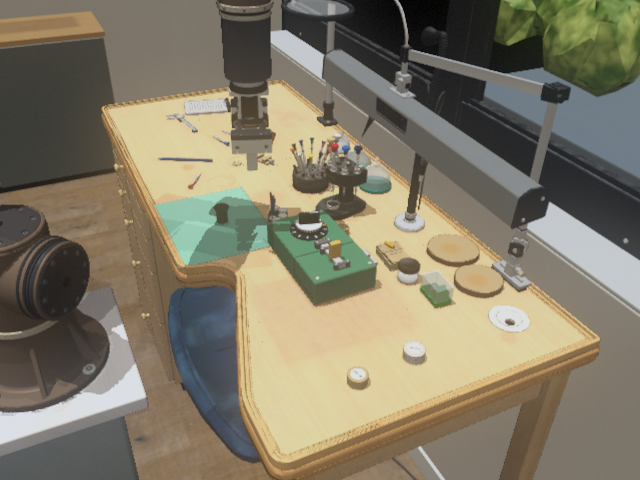

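The gripper is clear over the mat, and the arm column rises at px (247,0–160). The magnifier at (318,8) could be near the wrist, so I'll check that clearance with depth.

```bash
python3 - <<'E'
from plant import *
import pickle;from h import *
np.set_printoptions(precision=3,suppress=True)
d=pickle.load(open("d0.pkl","rb"));p,z0,m=d["top"]
p,z=snapshot("top");cv2.imwrite("pics/t1.png",p)
def cloud(z):
    v,u=np.nonzero(z>0);Z=z[v,u];T=m["world_to_cam"];R=T[:3,:3]
    return (np.c_[(u-m["cx"])/m["fx"]*Z,(v-m["cy"])/m["fy"]*Z,Z]-T[:3,3])@R
C=cloud(z0);s=(C[:,2]>.46)&(C[:,0]>.5)&(C[:,0]<.72)&(C[:,1]>.06)&(C[:,1]<.27);M=C[s]
print("magn",M.min(0),M.max(0));
dd=np.hypot(M[:,0]-.5615,M[:,1]-.0975);print("min dist to dial axis",dd.min(),M[dd.argmin()])
zz=np.where(np.abs(z-z0)>.03,z,0);A=cloud(zz)
t=np.array([.4838,.2205]);
for h in np.arange(.2,.9,.05):
    a=A[(A[:,2]>h)&(A[:,2]<h+.05)]
    if len(a):
        r=(a[:,:2]-t)
        print(round(h,2),len(a),r.min(0),r.max(0),"max horiz dist to x+ ",r[:,0].max())
E
```

```text
magn [0.537 0.081 0.495] [0.72 0.27 0.51]
min dist to dial axis 0.00022363208112605713 [0.562 0.098 0.5  ]
0.2 29 [-0.052 -0.721] [ 0.487 -0.046] max horiz dist to x+  0.4871305492768655
0.25 2301 [-0.066 -0.499] [0.415 0.17 ] max horiz dist to x+  0.4152206821384228
0.3 60 [ 0.26  -0.502] [0.417 0.189] max horiz dist to x+  0.41660342011750395
0.35 310 [-0.044 -0.131] [0.36  0.001] max horiz dist to x+  0.36039069981197214
0.4 639 [-0.044 -0.26 ] [0.37  0.002] max horiz dist to x+  0.3696954741776425
0.45 391 [-0.048 -0.079] [0.297 0.043] max horiz dist to x+  0.29717047857999834
0.5 1384 [-0.137 -0.135] [0.286 0.167] max horiz dist to x+  0.28586442510267496
0.55 9738 [-0.181 -0.054] [0.04  0.122] max horiz dist to x+  0.04027863236970519
0.6 16479 [-0.211 -0.054] [0.05  0.107] max horiz dist to x+  0.05015560020956078
0.65 3255 [-0.206 -0.018] [-0.167  0.068] max horiz dist to x+  -0.16662779642119208
```

View pics/t1.png

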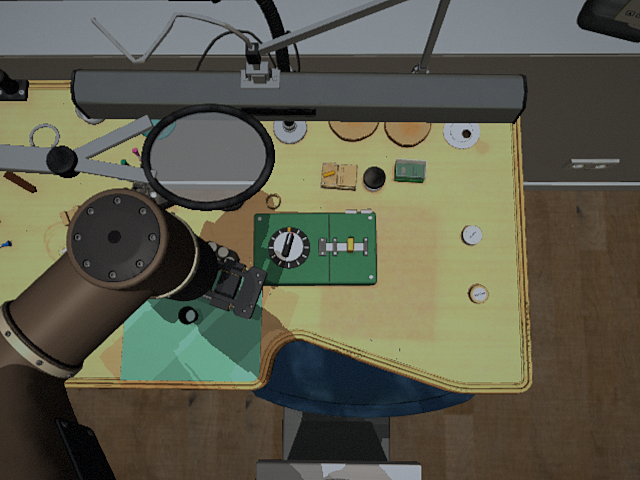

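The magnifier ring (px 207,157, z≈0.50) appears to overhang the dial axis. I'll measure how high the arm column stands near the tool axis.

```bash
python3 - <<'E'
from plant import *
import pickle;from h import *
np.set_printoptions(precision=3,suppress=True)
d=pickle.load(open("d0.pkl","rb"))
t=np.array([.4838,.2205])
def cloud(m,z):
    v,u=np.nonzero(z>0);Z=z[v,u];T=m["world_to_cam"];R=T[:3,:3]
    return (np.c_[(u-m["cx"])/m["fx"]*Z,(v-m["cy"])/m["fy"]*Z,Z]-T[:3,3])@R
for n in("scene","top"):
    p0,z0,m=d[n];p,z=snapshot(n)
    A=cloud(m,np.where(np.abs(z-z0)>.03,z,0))
    a=np.array([np.cos(np.radians(24.5)),np.sin(np.radians(24.5))]);b=np.array([-a[1],a[0]])
    for h in np.arange(.15,.75,.05):
        q=A[(A[:,2]>h)&(A[:,2]<h+.05)&(np.hypot(*(A[:,:2]-t).T)<.25)]
        if len(q)>20:
            r=q[:,:2]-t;print(n,"rel h %.2f"%(h-.197),len(q),"radial",np.percentile(r@a,[1,99]),"lat",np.percentile(r@b,[1,99]),"nearest",np.hypot(*r.T).min())
p0,z0,m=d["top"];C=cloud(m,z0);M=C[(C[:,2]>.485)&(C[:,0]>.5)&(C[:,1]<.3)&(C[:,2]<.53)]
print(np.percentile(M,[0,1,99,100],axis=0))
for y in np.arange(.08,.25,.02):
    q=M[np.abs(M[:,1]-y)<.01];print("y",round(y,2),"x",q[:,0].min(),q[:,0].max(),q[:,2].min()) if len(q) else 0
for P in[(.6,.16,.5),(.484,.22,.6),(.484,.22,.5)]:print(P,proj(d["scene"][2],P))
E
```

```text
scene rel h -0.05 90 radial [-0.036  0.189] lat [-0.08 -0.02] nearest 0.03477837516982212
scene rel h 0.00 224 radial [-0.087  0.042] lat [-0.091  0.036] nearest 0.01896460397739361
scene rel h 0.05 1643 radial [-0.092  0.082] lat [-0.095  0.082] nearest 0.008142673695721303
scene rel h 0.10 617 radial [-0.038  0.026] lat [-0.04   0.041] nearest 0.01036352651085906
scene rel h 0.15 1028 radial [-0.047  0.027] lat [-0.049  0.023] nearest 0.023921438623872433
scene rel h 0.20 1279 radial [-0.048  0.023] lat [-0.05   0.022] nearest 0.04068016583583331
scene rel h 0.25 1390 radial [-0.049  0.027] lat [-0.05   0.021] nearest 0.040848074942242255
scene rel h 0.30 725 radial [-0.052  0.034] lat [-0.054  0.026] nearest 0.043399903387674035
top rel h 0.00 25 radial [-0.05  -0.011] lat [-0.068 -0.031] nearest 0.05615064486876024
top rel h 0.05 2283 radial [-0.089  0.006] lat [-0.091  0.006] nearest 0.025950101685388857
top rel h 0.15 303 radial [-0.046  0.017] lat [-0.047  0.018] nearest 0.04574988827749959
top rel h 0.20 636 radial [-0.046  0.016] lat [-0.047  0.017] nearest 0.045684886578919
[... 549 characters left out ...]
08 x 0.5722706626259899 0.6314788675180565 0.49887608915848797
y 0.1 x 0.5517942588919841 0.653400427223528 0.4971175288880983
y 0.12 x 0.5424848937475905 0.6619510692104926 0.49796946429028693
y 0.14 x 0.5381804255084295 0.6666169839189505 0.49658783113341765
y 0.16 x 0.5370539492838446 0.7846845411369048 0.4852343202878794
y 0.18 x 0.5383852784164364 0.7863992972173839 0.4896087147603248
y 0.2 x 0.5431242110192404 0.7873235994069306 0.4943925376077916
y 0.22 x 0.5526308538079225 0.7803642726475685 0.49688610759380314
y 0.24 x 0.5700963880513586 0.7469265233013851 0.49502308197520845
(0.6, 0.16, 0.5) [316.311   8.849]
(0.484, 0.22, 0.6) [242.702 -52.422]
(0.484, 0.22, 0.5) [245.348   7.042]
```

The arm column would hit the magnifier ring with the tool vertical. I'll lean the tool about 20° back along the bar, which keeps the pads parallel to it, and then hover at the dial.

play_rows([
  [0,0,0,0,0,0.027],
  [0,0,0,-0.009,-0.036,0],
  [0,0,0,-0.009,-0.036,0],
  [0,0,0,-0.009,-0.036,0],
  [0.0194,-0.0308,-0.0118,0,0,0],
  [0.0194,-0.0308,-0.0118,0,0,0],
  [0.0194,-0.0308,-0.0118,0,0,0],
  [0.0194,-0.0308,-0.0118,0,0,0],
  [0.0194,-0.0308,-0.0118,0,0,0],
  [0,0,0,0,0,0],
])

```text
clock: 2.3
tool_pos: [0.5609, 0.0976, 0.149]
orientation: [179.9, -19.7, -14.2]
force: [0.2, 0.1, 0.3]
opening: 0.0438
gripper_force: 0.0
```

```bash
python3 - <<'E'
from plant import *
import pickle;from h import *
np.set_printoptions(precision=3,suppress=True)
o=get_obs();print(o['clock'],o['joint_pos'],o['tool_pos'],o['orientation'],o['opening'],o['force'])
p,z=snapshot("scene");q,z2=snapshot("top");pickle.dump((p,z,q,z2),open("d1.pkl","wb"))
a=cv2.resize(p[130:280,220:400],None,fx=2.2,fy=2.2,interpolation=2);b=cv2.resize(q[140:300,180:380],(412,330),interpolation=2)
cv2.imwrite("pics/h1.png",np.hstack([a,b[:a.shape[0]] if b.shape[0]>=a.shape[0] else cv2.copyMakeBorder(b,0,a.shape[0]-b.shape[0],0,0,0)])[:, :800])
E
```

```text
2.3 [ 36.236   6.852 -46.648  33.882 -27.901  10.59 ] [0.561 0.098 0.149] [179.896 -19.696 -14.171] 0.043816690151264215 [0.213 0.136 0.286]
```

View pics/h1.png

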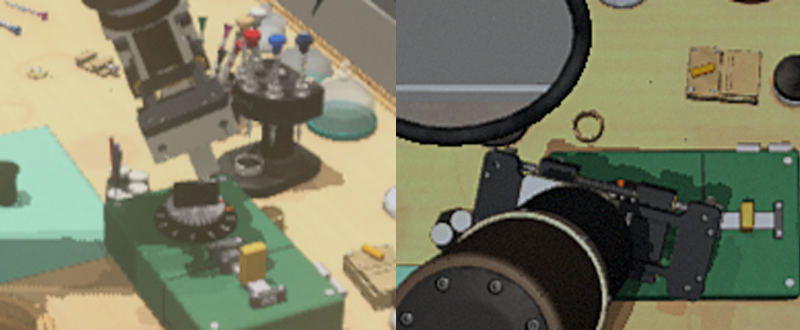

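The fingers hover over the dial, the column leans clear of the ring, and the bar shows at scene px about (309,218). I'll test the turn range in the air and check the dial position against the scene view.

play_rows([
  [0,0,0,0,0,0.0445],
  [0,0,0,0,0,0.0445],
  [0,0,0,0,0,0.0445],
  [0,0,0,0,0,0.0445],
  [0,0,0,0,0,0.0445],
  [0,0,0,0,0,0.0445],
  [0,0,0,0,0,0.0445],
  [0,0,0,0,0,0.0445],
  [0,0,0,0,0,0.0445],
  [0,0,0,0,0,0],
])

```text
clock: 3.4
tool_pos: [0.5624, 0.0972, 0.1512]
orientation: [179.7, -19.5, 47.7]
force: [-0.1, 1.0, -0.1]
opening: 0.0442
gripper_force: 0.0
```

```bash
python3 - <<'E'
from plant import *
import pickle;from h import *
np.set_printoptions(precision=4,suppress=True)
o=get_obs();print(o['clock'],o['joint_pos'],o['tool_pos'],o['orientation'],o['opening'],o['force'])
d=pickle.load(open("d0.pkl","rb"))
p,z,m=d["scene"];print(proj(m,(.5615,.0975,.104)),proj(m,(.5615,.0975,.06)))
g=cv2.cvtColor(p,cv2.COLOR_BGR2GRAY)[205:225,290:330]
N,_,s,c=cv2.connectedComponentsWithStats((g<40).astype(np.uint8))
for i in range(1,N):
    if s[i,4]>10: print(s[i]+[290,205,0,0,0],c[i]+[290,205])
# top: bar dark blob and disc
p,z,m=d["top"];g=cv2.cvtColor(p,cv2.COLOR_BGR2GRAY)
# depth-based bar: points z>.09 near dial
pts=np.array([np.r_[pt(m,z,u,v),u,v] for v in range(225,270) for u in range(270,310)])
b=pts[(pts[:,2]>.096)];print(len(b),b.mean(0));
dd=b[:,:2]-b[:,:2].mean(0);w,V=np.linalg.eigh(dd.T@dd);print("bar angle",np.degrees(np.arctan2(V[1,1],V[0,1])), np.ptp(dd@V[:,1]))
k=pts[(pts[:,2]>.072)&(pts[:,2]<.086)];(cx,cy),r=cv2.minEnclosingCircle(k[:,:2].astype(np.float32));print("disc",len(k),cx,cy,r)
pts=np.array([pt(m,z,u,v) for v in range(232,256) for u in range(342,360)]);b=pts[pts[:,2]>.09];print("tab",len(b),b.min(0),b.max(0),b.mean(0))
E
```

```text
3.4 [ 24.0885   8.6349 -27.0359 -12.4321 -36.9383 122.3937] [0.5624 0.0972 0.1512] [179.7392 -19.4642  47.7156] 0.044155035860204715 [-0.0601  0.9956 -0.14  ]
[309.1619 213.4351] [308.9181 230.9678]
160 [  0.5528   0.0931   0.1547 286.9187 244.0375]
bar angle -154.2222410812829 0.20225333910189075
disc 531 0.5617364645004272 0.09733810275793076 0.029458006843924522
tab 87 [ 0.399  -0.0261  0.0934] [0.5734 0.0107 1.1298] [ 0.5602 -0.0199  0.1133]
```

play_rows([
  [0,0,0,0,0,-0.032],
  [0,0,0,0,0,-0.032],
  [0,0,0,0,0,-0.032],
  [0,0,0,0,0,-0.032],
  [0,0,0,0,0,-0.032],
  [0,0,0,0,0,-0.032],
  [0,0,0,0,0,-0.032],
  [0,0,0,0,0,-0.032],
  [0,0,0,0,0,-0.032],
  [0,0,0,0,0,-0.032],
])

```text
clock: 4.4
tool_pos: [0.5606, 0.0974, 0.1504]
orientation: [180.0, -19.4, -10.6]
force: [0.1, 0.1, 0.1]
opening: 0.0439
gripper_force: 0.0
```

play_rows([
  [0,0,0,0,0,-0.025],
  [0,0,0,0,0,-0.025],
  [0,0,0,0,0,-0.025],
  [0,0,0,0,0,-0.025],
  [0,0,0,0,0,-0.025],
  [0,0,0,0,0,-0.025],
  [0,0,0,0,0,-0.025],
  [0,0,0,0,0,-0.025],
  [0,0,0,0,0,0],
])

```text
clock: 5.3
tool_pos: [0.5616, 0.0979, 0.1504]
orientation: [180.0, -19.4, -46.4]
force: [-0.1, 0.5, 0.4]
opening: 0.0439
gripper_force: 0.0
```

```bash
python3 - <<'E'
from plant import *
o=get_obs();print(o['clock'],o['joint_pos'],o['tool_pos'],o['orientation'],o['opening'],o['force'])
E
```

```text
5.3 [ 39.93580007  11.44500676 -39.40767885  29.77318784 -41.86379993
 -19.17912481] [0.56159051 0.09786105 0.15036207] [179.97618797 -19.39326766 -46.37951733] 0.04385377056630996 [-0.13772787  0.45763699  0.4464378 ]
```

play_rows([
  [0,0,0,0,0,0.0254],
  [0,0,0,0,0,0.0254],
  [0,0,0,0,0,0.0254],
  [0,0,0,0,0,0.0254],
  [0,0,0,0,0,0.0254],
  [0,0,0,0,0,0.0254],
  [0,0,0,0,0,0.0254],
  [0,0,-0.02,0,0,0],
  [0,0,-0.02,0,0,0],
  [0,0,0,0,0,0],
])

```text
clock: 6.3
tool_pos: [0.5595, 0.0954, 0.1164]
orientation: [179.7, -19.2, -14.1]
force: [-0.9, 0.6, -0.7]
opening: 0.0438
gripper_force: 0.0
```

```bash
python3 - <<'E'
from plant import *
import cv2
o=get_obs();print(o['clock'],o['joint_pos'],o['tool_pos'],o['orientation'],o['opening'],o['force'])
p,z=snapshot("scene")
cv2.imwrite("pics/h2.png",cv2.resize(p[120:280,210:410],None,fx=4,fy=3.7,interpolation=2))
E
```

```text
6.3 [ 34.14816971   9.31063101 -50.35153166  40.57911045 -22.51536873
   4.96693085] [0.55948955 0.09539971 0.11637838] [179.71808368 -19.23232706 -14.12082623] 0.04375697759034714 [-0.94444797  0.58408465 -0.68996439]
```

View pics/h2.png

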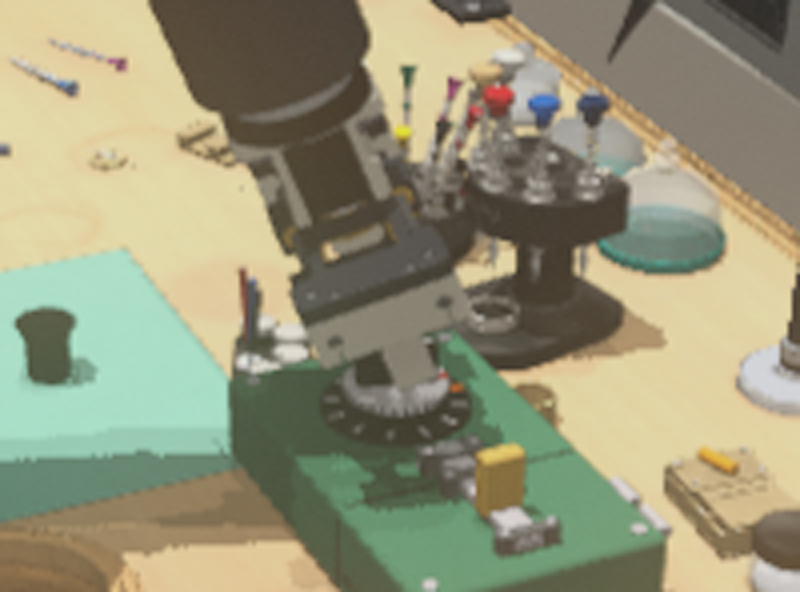

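The fingers straddle the bar (px 400,370 in the crop) about 13 mm above grip height, with the tool slightly low in x and y. I'll correct that and go down.

play_rows([
  [0.0014,0.0012,-0.008,0,0,0],
  [0.0014,0.0012,-0.008,0,0,0],
  [0,0,0,0,0,0],
  [0,0,0,0,0,0],
])

```text
clock: 6.75
tool_pos: [0.5638, 0.0977, 0.1061]
orientation: [179.8, -19.4, -14.2]
force: [0.3, 0.0, 0.2]
opening: 0.0439
gripper_force: 0.0
```

play_rows([
  [-0.0026,-0.0004,-0.0026,0,0,0],
  [0,0,0,0,0,0],
  [0,0,0,0,0,0],
])

```text
clock: 7.05
tool_pos: [0.5615, 0.0971, 0.1035]
orientation: [179.8, -19.4, -14.2]
force: [0.2, -0.3, -0.4]
opening: 0.0437
gripper_force: 0.0
```

play_rows([
  [0,0,0,0,0,0],
  [0,0,0,0,0,0],
  [0,0,0,0,0,0],
  [0,0,0,0,0,0],
  [0,0,0,0,0,0],
  [0,0,0,0,0,0],
], gripper=-1)

```text
clock: 7.65
tool_pos: [0.5618, 0.0978, 0.1033]
orientation: [179.8, -19.4, -14.1]
force: [1.3, 4.5, -1.8]
opening: 0.0118
gripper_force: 29.9
```

Gripped, with the opening at 11.8 mm. I'll turn left in small steps.

play_rows([
  [0,0,0,0,0,0.0222],
  [0,0,0,0,0,0.0222],
  [0,0,0,0,0,0.0222],
  [0,0,0,0,0,0.0222],
  [0,0,0,0,0,0.0222],
  [0,0,0,0,0,0.0222],
  [0,0,0,0,0,0.0222],
  [0,0,0,0,0,0.0222],
  [0,0,0,0,0,0.0222],
  [0,0,0,0,0,0],
])

```text
clock: 8.65
tool_pos: [0.5619, 0.0976, 0.1033]
orientation: [179.8, -19.4, 21.8]
force: [-3.0, 6.8, -0.8]
opening: 0.0119
gripper_force: 29.9
```

play_rows([
  [-0.0004,0.001,0,0,0,0.0222],
  [0,0,0,0,0,0.0222],
  [0,0,0,0,0,0.0222],
  [0,0,0,0,0,0.0222],
  [0,0,0,0,0,0.0222],
  [0,0,0,0,0,0.0222],
  [0,0,0,0,0,0.0222],
  [0,0,0,0,0,0.0222],
  [0,0,0,0,0,0.0111],
  [0,0,0,0,0,0],
])

```text
clock: 9.65
tool_pos: [0.5618, 0.0976, 0.1033]
orientation: [179.8, -19.3, 55.5]
force: [1.2, 7.0, -0.1]
opening: 0.0118
gripper_force: 30.0
```

play_rows([
  [0,0.0008,0,0,0,0.011],
  [0,0,0,0,0,0.011],
  [0,0,0,0,0,0],
  [0,0,0,0,0,0],
  [0,0,0,0,0,0],
  [0,0,0,0,0,0],
  [0,0,0,0,0,0],
])

```text
clock: 10.35
tool_pos: [0.5616, 0.098, 0.1033]
orientation: [179.7, -19.3, 59.7]
force: [6.0, -2.1, -1.4]
opening: 0.012
gripper_force: 30.0
```

```bash
python3 - <<'E'
from plant import *
import cv2
o=get_obs();print(o['clock'],o['joint_pos'],o['tool_pos'],o['orientation'],o['opening'],o['force'])
p,z=snapshot("scene");q,_=snapshot("top")
a=cv2.resize(p[190:250,270:350],(480,360),interpolation=2);b=cv2.resize(q[205:265,260:320],(310,360),interpolation=2)
import numpy as np;cv2.imwrite("pics/h3.png",np.hstack([a,b]))
E
```

```text
10.35 [ 20.75121318  13.96704897 -24.7922464  -19.62715952 -37.44890673
 143.0880212 ] [0.5616162  0.09802149 0.10334093] [179.72428538 -19.32953641  59.68093169] 0.01198651215659068 [ 5.97172344 -2.07259102 -1.35751082]
```

View pics/h3.png

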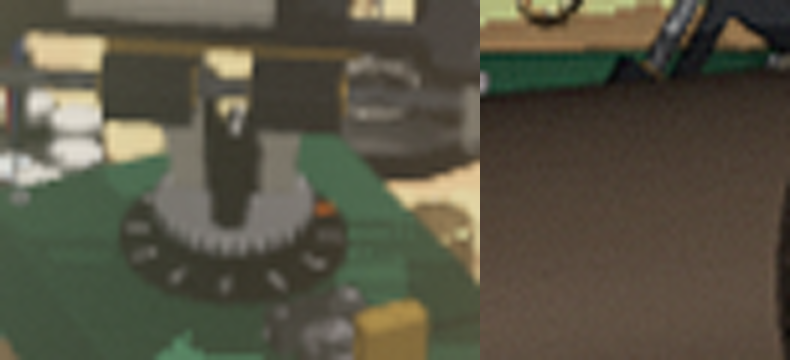

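The tail of the bar points at mark 4 (crop px 228,286), so the pointer is at 10, and it has paused there. Now I'll turn right to just before the gate range.

play_rows([
  [0.0005,0,0,0,0,-0.0219],
  [0,0,0,0,0,-0.0219],
  [0,0,0,0,0,-0.0219],
  [0,0,0,0,0,-0.0219],
  [0,0,0,0,0,-0.0219],
  [0,0,0,0,0,-0.0219],
  [0,0,0,0,0,-0.0219],
  [0,0,0,0,0,-0.0219],
  [0,0,0,0,0,-0.0219],
  [0,0,0,0,0,-0.0219],
])

```text
clock: 11.45
tool_pos: [0.5615, 0.0983, 0.1032]
orientation: [179.8, -19.3, 20.1]
force: [8.6, -8.9, 0.3]
opening: 0.0117
gripper_force: 30.0
```

play_rows([
  [0,0,0,0,0,-0.0219],
  [0,0,0,0,0,-0.0219],
  [0,0,0,0,0,-0.0219],
  [0,0,0,0,0,-0.0219],
  [0,0,0,0,0,-0.0219],
  [0,0,0,0,0,-0.0219],
  [0,0,0,0,0,-0.0219],
  [0,0,0,0,0,-0.0219],
  [0,0,0,0,0,-0.0219],
  [0,0,0,0,0,0],
])

```text
clock: 12.45
tool_pos: [0.5616, 0.0982, 0.1033]
orientation: [179.7, -19.4, -15.3]
force: [6.5, -3.1, 0.5]
opening: 0.0117
gripper_force: 29.9
```

play_rows([
  [0.0006,-0.0003,-0.001,0,0,0],
  [0,0,0,0,0,0],
])

```text
clock: 12.65
tool_pos: [0.5617, 0.098, 0.1023]
orientation: [179.8, -19.3, -15.1]
force: [2.6, 0.1, -0.7]
opening: 0.0117
gripper_force: 29.9
```

play_rows([
  [0,0,-0.001,0,0,0],
  [0,0,0,0,0,0],
])

```text
clock: 12.85
tool_pos: [0.5618, 0.098, 0.1016]
orientation: [179.8, -19.3, -15.2]
force: [-1.3, -0.3, 2.5]
opening: 0.0118
gripper_force: 29.9
```

play_rows([
  [0,0,-0.001,0,0,0],
  [0,0,0,0,0,0],
])

```text
clock: 13.05
tool_pos: [0.5618, 0.098, 0.1008]
orientation: [179.8, -19.3, -15.2]
force: [-1.9, -0.6, 3.9]
opening: 0.0118
gripper_force: 29.9
```

play_rows([
  [0,0,-0.0006,0,0,-0.007],
  [0,0,0,0,0,-0.007],
])

```text
clock: 13.25
tool_pos: [0.5619, 0.0981, 0.1004]
orientation: [179.8, -19.3, -17.8]
force: [-3.3, -1.1, 5.8]
opening: 0.0117
gripper_force: 30.0
```

play_rows([
  [0,0,0,0,0,-0.007],
  [0,0,0,0,0,-0.007],
])

```text
clock: 13.45
tool_pos: [0.5619, 0.0981, 0.1004]
orientation: [179.8, -19.4, -20.3]
force: [-2.9, 0.0, 5.2]
opening: 0.0119
gripper_force: 30.0
```

play_rows([
  [0,0,0,0,0,-0.007],
  [0,0,0,0,0,-0.007],
])

```text
clock: 13.65
tool_pos: [0.5619, 0.098, 0.1004]
orientation: [179.8, -19.4, -22.8]
force: [-3.6, -0.7, 6.7]
opening: 0.0121
gripper_force: 30.0
```

Still on the ring, with about 6 N of push-back. I'll continue.

play_rows([
  [0,0,0,0,0,-0.007],
  [0,0,0,0,0,-0.007],
])

```text
clock: 13.85
tool_pos: [0.5619, 0.0981, 0.1004]
orientation: [179.8, -19.4, -25.3]
force: [-3.3, -1.0, 6.0]
opening: 0.0118
gripper_force: 30.0
```

play_rows([
  [0,0,0,0,0,-0.007],
  [0,0,0,0,0,-0.007],
])

```text
clock: 14.05
tool_pos: [0.5619, 0.098, 0.1004]
orientation: [179.8, -19.4, -27.8]
force: [-3.1, -1.4, 5.5]
opening: 0.0117
gripper_force: 30.0
```

play_rows([
  [0,0,0,0,0,-0.007],
  [0,0,0,0,0,-0.007],
])

```text
clock: 14.25
tool_pos: [0.5619, 0.0981, 0.1004]
orientation: [179.8, -19.3, -30.4]
force: [-2.2, -0.4, 5.1]
opening: 0.0121
gripper_force: 30.0
```

play_rows([
  [0,0,0,0,0,-0.007],
  [0,0,0,0,0,-0.007],
])

```text
clock: 14.45
tool_pos: [0.5618, 0.0981, 0.1002]
orientation: [179.7, -19.3, -32.9]
force: [-0.5, -1.8, 1.5]
opening: 0.0118
gripper_force: 30.0
```

play_rows([
  [0,0,0,0,0,-0.007],
  [0,0,0,0,0,-0.007],
])

```text
clock: 14.65
tool_pos: [0.5619, 0.0981, 0.1001]
orientation: [179.7, -19.3, -35.4]
force: [-0.8, -1.4, 2.2]
opening: 0.0119
gripper_force: 30.0
```

play_rows([
  [0,0,0,0,0,-0.007],
  [0,0,0,0,0,-0.007],
])

```text
clock: 14.85
tool_pos: [0.5619, 0.0981, 0.1001]
orientation: [179.7, -19.3, -38.0]
force: [-0.7, -2.0, 0.7]
opening: 0.0119
gripper_force: 30.0
```

The push-back fell away at about -32°, so the gate centre should be about -37°. Now I'll push in gently.

play_rows([
  [0,0,-0.001,0,0,0.004],
  [0,0,-0.001,0,0,0],
])

```text
clock: 15.05
tool_pos: [0.5619, 0.098, 0.0986]
orientation: [179.8, -19.3, -37.1]
force: [-2.3, -2.7, 1.7]
opening: 0.0119
gripper_force: 29.9
```

play_rows([
  [0,0,-0.001,0,0,0],
  [0,0,-0.001,0,0,0],
])

```text
clock: 15.25
tool_pos: [0.5619, 0.0981, 0.097]
orientation: [179.8, -19.3, -37.1]
force: [-1.8, -2.1, 2.0]
opening: 0.0118
gripper_force: 30.0
```

play_rows([
  [0,0,-0.001,0,0,0],
  [0,0,-0.0005,0,0,0],
  [0,0,0,0,0,0],
])

```text
clock: 15.55
tool_pos: [0.5619, 0.0981, 0.0958]
orientation: [179.8, -19.3, -37.1]
force: [-1.7, -1.7, 0.0]
opening: 0.0117
gripper_force: 30.0
```

play_rows([
  [0,0,-0.0005,0,0,0],
  [0,0,0,0,0,0],
  [0,0,0,0,0,0],
  [0,0,0,0,0,0],
])

```text
clock: 15.95
tool_pos: [0.5619, 0.0981, 0.0954]
orientation: [179.8, -19.3, -37.1]
force: [-1.8, -2.6, 0.1]
opening: 0.0116
gripper_force: 30.0
```

```bash
python3 - <<'E'
from plant import *
import cv2
o=get_obs();print(o['clock'],o['joint_pos'],o['tool_pos'],o['orientation'],o['opening'],o['force'])
p,z=snapshot("scene")
cv2.imwrite("pics/h4.png",cv2.resize(p[180:280,250:380],(780,600),interpolation=2))
E
```

```text
15.95 [ 37.09004534  14.05145781 -47.4890055   40.52998765 -29.48132706
 -20.07889171] [0.5619399  0.09813524 0.09543852] [179.76221443 -19.33844394 -37.14436061] 0.011641402340908782 [-1.75862704 -2.58810641  0.14145429]
```

View pics/h4.png

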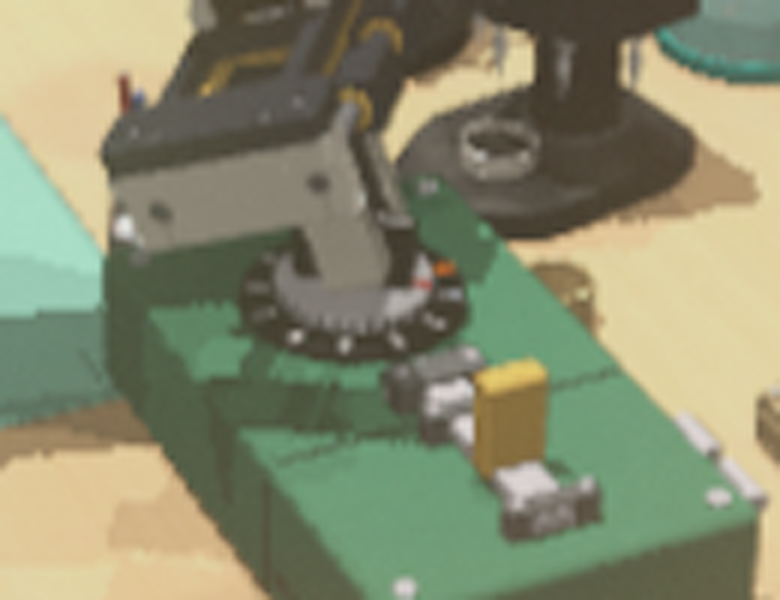

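The disc is down near the ring and the pointer sits just past 1 (crop px 422,283), so the dial is in. I'll release, lift, and go over the tab at yaw 0 with the same lean.

play_rows([
  [0,0,0,0,0,0],
  [0,0,0,0,0,0],
  [0,0,0,0,0,0],
  [0,0,0,0,0,0],
  [0,0,0,0,0,0],
], gripper=0.0)

```text
clock: 16.5
tool_pos: [0.5623, 0.0986, 0.0957]
orientation: [179.8, -19.3, -37.1]
force: [0.6, 0.5, 0.6]
opening: 0.0423
gripper_force: 0.0
```

play_rows([
  [0,0,0.02,0,0,0],
  [0,0,0.02,0,0,0],
  [0,0,0.02,0,0,0],
  [0,-0.0212,0,0,0,0.0295],
  [0,-0.0212,0,0,0,0.0295],
  [0,-0.0212,0,0,0,0.0295],
  [0,-0.0212,0,0,0,0.0295],
  [0,-0.0212,0,0,0,0.0295],
  [0,-0.0212,0,0,0,0.0295],
  [0,-0.0212,0,0,0,0.0295],
])

```text
clock: 17.5
tool_pos: [0.5617, -0.0202, 0.1436]
orientation: [179.8, -19.4, -0.1]
force: [0.2, -1.0, -0.3]
opening: 0.0437
gripper_force: 0.0
```

```bash
python3 - <<'E'
from plant import *
import cv2
o=get_obs();print(o['clock'],o['joint_pos'],o['tool_pos'],o['orientation'],o['opening'],o['force'])
p,z=snapshot("scene")
cv2.imwrite("pics/h5.png",cv2.resize(p[160:290,240:400],(739,600),interpolation=2))
E
```

```text
17.5 [ 21.78638136   5.59152316 -44.40451315  18.89004582 -23.16026205
  51.74609075] [ 0.5616683  -0.02016675  0.14358903] [ 1.79773120e+02 -1.93539985e+01 -1.23143051e-01] 0.04373139638522779 [ 0.16888169 -0.99316449 -0.32889452]
```

View pics/h5.png

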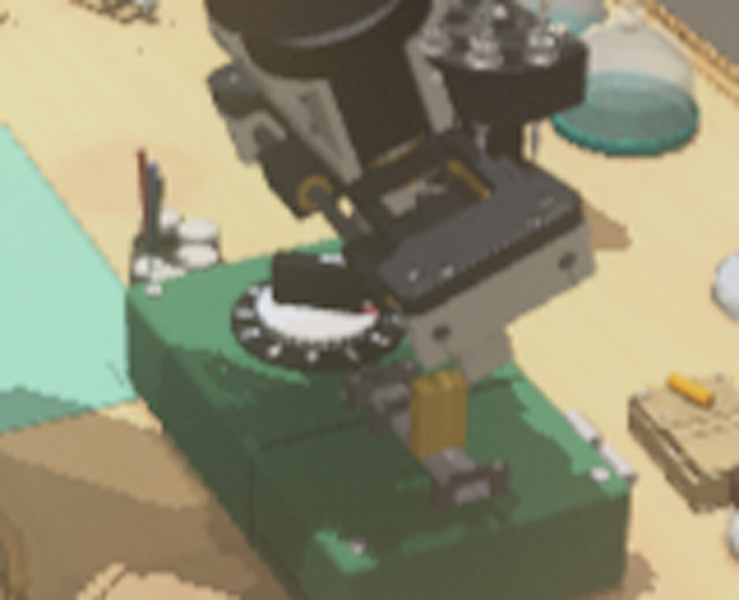

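The dial stays in at about 1, and the fingers sit above the tab (crop px 440,410). I'll go down and grip it.

play_rows([
  [0,0,-0.013,0,0,0],
  [0,0,-0.013,0,0,0],
  [0,0,-0.013,0,0,0],
  [0,0,-0.012,0,0,0],
  [0,0,0,0,0,0],
  [0,0,0,0,0,0],
])

```text
clock: 18.15
tool_pos: [0.5621, -0.0196, 0.1028]
orientation: [179.8, -19.3, -0.4]
force: [-0.0, 0.2, 0.8]
opening: 0.0438
gripper_force: 0.0
```

play_rows([
  [0,0,0,0,0,0],
  [0,0,0,0,0,0],
  [0,0,0,0,0,0],
  [0,0,0,0,0,0],
  [0,0,0,0,0,0],
], gripper=-1)

```text
clock: 18.65
tool_pos: [0.5621, -0.0199, 0.1031]
orientation: [179.7, -19.3, -0.4]
force: [3.1, -5.2, -0.8]
opening: 0.0116
gripper_force: 30.0
```

play_rows([
  [0,-0.003,0,0,0,0],
  [0,-0.004,0,0,0,0],
  [0,-0.004,0,0,0,0],
])

```text
clock: 18.95
tool_pos: [0.5623, -0.028, 0.103]
orientation: [179.8, -19.4, -0.3]
force: [-2.7, 2.9, 2.8]
opening: 0.0116
gripper_force: 30.0
```

play_rows([
  [0,-0.004,0,0,0,0],
  [0,-0.004,0,0,0,0],
  [0,-0.004,0,0,0,0],
  [0,-0.004,0,0,0,0],
  [0,0,0,0,0,0],
])

```text
clock: 19.45
tool_pos: [0.5624, -0.0414, 0.103]
orientation: [179.8, -19.3, -0.4]
force: [0.8, -1.9, 2.5]
opening: 0.0121
gripper_force: 30.0
```

play_rows([
  [0,-0.002,0,0,0,0],
  [0,0,0,0,0,0],
])

```text
clock: 19.65
tool_pos: [0.5623, -0.0426, 0.1029]
orientation: [179.8, -19.3, -0.4]
force: [1.3, -0.7, 2.5]
opening: 0.0116
gripper_force: 30.0
```

play_rows([
  [0,-0.0015,0,0,0,0],
  [0,0,0,0,0,0],
])

```text
clock: 19.85
tool_pos: [0.5624, -0.0437, 0.1029]
orientation: [179.8, -19.4, -0.3]
force: [1.0, 0.6, 2.3]
opening: 0.0116
gripper_force: 30.0
```

play_rows([
  [0,-0.001,0,0,0,0],
  [0,0,0,0,0,0],
])

```text
clock: 20.05
tool_pos: [0.5624, -0.0444, 0.103]
orientation: [179.8, -19.4, -0.3]
force: [1.3, 2.4, 2.2]
opening: 0.0121
gripper_force: 30.0
```

play_rows([
  [0,0,0,0,0,0],
  [0,0,0,0,0,0],
  [0,0,0,0,0,0],
  [0,0,0,0,0,0],
  [0,0,0,0,0,0],
], gripper=0.0)

```text
clock: 20.55
tool_pos: [0.5619, -0.0447, 0.1026]
orientation: [179.8, -19.3, -0.4]
force: [0.5, 0.8, -0.0]
opening: 0.0424
gripper_force: 0.0
```

play_rows([
  [0,0,0.015,0,0,0],
  [0,0,0.02,0,0,0],
  [0,0,0.02,0,0,0],
  [-0.02,0,0.02,0,0,0],
  [-0.04,0,0,0,0,0],
  [-0.04,0,0,0,0,0],
  [0,0,0,0,0,0],
])

```text
clock: 21.25
tool_pos: [0.4781, -0.0457, 0.1621]
orientation: [179.8, -19.2, -0.4]
force: [1.0, 0.2, -0.4]
opening: 0.0439
gripper_force: 0.0
```

```bash
python3 - <<'E'
from plant import *
import cv2,numpy as np
o=get_obs();print(o['clock'],o['tool_pos'],o['opening'],o['force'])
p,z=snapshot("scene");q,_=snapshot("top")
cv2.imwrite("pics/h6.png",np.hstack([cv2.resize(p[180:300,240:400],(480,360),interpolation=2),cv2.resize(q[190:300,230:390],(320,220))[:, :][:220].repeat(1,0) if 0 else cv2.resize(q[190:300,230:390],(320,360))]))
E
```

```text
21.25 [ 0.47812084 -0.04565772  0.16212201] 0.043880778186103406 [ 0.98682379  0.19702994 -0.36595141]
```

View pics/h6.png

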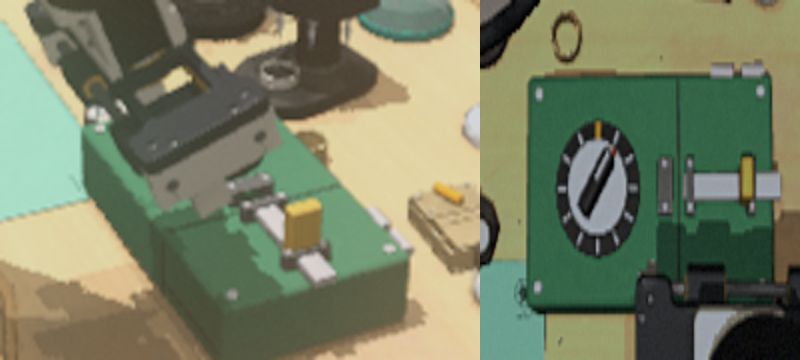

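The bolt is drawn, with the tab now against its outer guide and its tail out past it. The dial stays at about 1, nothing else appears to have moved, and the gripper is clear. I'm handing in.

```bash
python3 -c "
from plant import *
print(close_job())"
```

```text
the job is handed in; nothing more can be done
None
```

The job is handed in: the dial was set at 10, pushed in at the gate near 1 (about −37°), and the bolt was drawn about 24.5 mm of its 25 mm at 21 s, but no pass/fail verdict was returned.

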